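Load a foil box through the check flap of a disinfection box

ROBOT

A 6-joint arm with a two-finger parallel gripper is mounted at the origin on a cart in front of the work surface, level with it; the furniture and walls round the work are solid. World frame = base frame: x ahead of the robot, y to its left, z up, the work surface at z = 0. Lengths are in m, angles in degrees, forces in N, time in s.
With the tool pointing down it reaches from about 0.375 to 0.9 m from the base axis. Payload 3.1 kg.
Tool frame: the origin (TCP) lies between the finger pads; the fingertips stand 11 mm ahead of it and the grasp point (between the pads) lies 8 mm behind it; z points along the fingers, y is the line along which they close (so a half turn about z gives the same grasp; the last joint's range is limited). The gripper opens to 87 mm and grips with 3 to 60 N. Pads are 19 mm wide; open, the fingers measure 117 mm over their backs; the gripper's body (75 mm by 190 mm) begins 51 mm behind the grasp point.
Start: joints at [-77.149, 30.224, 82.088, -0, 67.689, -10.227], TCP at [0.245, -0.575, 0.205] pointing down, gripper open.
Joint ranges: [-176.69, 176.69], [-43.24, 126.21], [12.49, 139.97], [-82, 262], [0, 151.66], [-163.58, 163.58]. Speed limits (degrees/s): [159.86, 159.86, 180, 180, 180, 180].

INTERFACE

Orientations are given as a 3x3 rotation matrix whose columns are the frame's x, y, z axes.
In Python, from rig import bot gives the robot as it stands.
- The arm moves only by the tool apply_moves, never from a script. Its argument "steps" is a list that holds one entry, the list of rows, each a list of 7 numbers: the shift along the tool's x, y, z in cm, then the turn, a rotation vector about the tool's x, y, z in degrees, then the gripper command: -1 is shut, 1 is fully open, values between are in proportion. In form: [[[dx, dy, dz, rx, ry, rz, jaw], ...]]. A call has 1 to 20 rows; each row is the pose to reach, as a shift and turn from the pose commanded when the call began, along the tool's axes at that moment; what a row does not reach only later rows make up. A row lasts 1/8 s, in which the tool goes at most 62.5 mm and 10.7 degrees, less where a joint would pass 70% of its speed; a pose out of reach is approached as far as the arm can. A call with a gripper value outside its range is refused whole. The fingers move at their own pace and stop on an object; the grip force is fixed at half the most. Time passes only in rows, so rows that repeat a pose let the fingers close. It gives the time, the measured TCP pose, the force, the opening and the grip force at its end, in the units of the state.
- bot.read_state(): the state, without advancing time (a new reading comes with each control period).
- bot.capture(name): name is "side" or "top"; returns the picture (480x640x3 uint8, blue, green, red); there is no depth.
- bot.camera_model(name): a dict with "intrinsics" (3x3 intrinsics, pixels), "R" (3x3) and "t" (3): a world point X has camera coordinates R X + t. Camera axes: x right, y down, z forward; pixel columns grow to the right and rows downward; lengths in m; the calibration is good to about 2 mm. A picture is of the moment at which its call begins. camera_model takes no time and is no camera call.
- bot.hand_in(): hands the job in; it is judged then, once.
The state is a dict: "time_s": time; "joint_positions": joint angles; "qvel": joint speeds; "tau": joint torques, N m; "position": TCP position; "tcp_rot": TCP orientation; "force": force on the tool from outside, world axes, zero at the start; "moment": the same for the moment, N m; "opening": opening from 0.0 (shut) to 1.0 (fully open); "grasp_force": force on a finger pad.
Only numpy, scipy, OpenCV 4.12 (cv2) and the standard library are available. Lean on these libraries where they do the work, as an engineer would, in place of code of your own. Each camera call takes 0.05 s, during which the arm holds its last target. There are 200 camera calls.

TASK

Set the small white foil box lengthwise on the loading sill of the disinfection box. Then, with the push bar, push it gently in through the hanging flap until you feel it bear firmly on the sprung stop inside (about 5 N, and never more than 12 N, the box is thin). Draw the bar out so that the flap falls shut and lay the bar down flat on the desk clear of the disinfection box; do not disturb the mixing pad, the dappen glass or the bur block.

Things in the scene. Friction and masses are not known exactly. Their poses are not given: they have to be found in the camera images.
- foil_box: the white foil box, a closed flat box with a lid seam, 34 x 56 x 18 mm (x, y, z), about 60 g. Origin at the centre of its underside; long side along its own y, z up. Either end may go first. Thin walls: pressing it with the push bar with more than 12 N spoils it (gripping it with the fingers is harmless).
- uv_box: the disinfection box: a low white housing fixed to the desk, 100 mm wide, 62 mm high, from x = -0.008 to 0.168, with a grey-framed opening in front, closed by a flap. Own x points inward, the way the foil box travels, z up; origin on the desk surface, midway across, in the plane of the shut flap. A 4 mm thick steel floor sticks out in front to x = -0.132 as the open loading sill.
- flap (a joint): the grey check flap, 36 mm wide, 40 mm long, 30 g, hinged at its top at x = 0.003, z = 0.048 of the disinfection box; rad, 0 = hanging shut, grows as it swings inward (to 1.45). Opens inward only, falls shut by its weight. It rests on what is under it: it can shut once the foil box's near end is over 36 mm beyond it, and slides off the push bar as that is drawn straight out.
- push_bar: a loose aluminium bar, 14 mm wide, 18 mm high, with a black grip lug at its rear, 26 mm long (x), 20 mm wide (y), 36 mm high; about 100 g. Origin on the underside, under the lug's centre; own x runs along the bar to the tip at x = 0.125, rear end at x = -0.014; z up. Grip the lug across its width from above.
- bar_tip (a point): centre of the flat front end of the push bar, 125 mm ahead of the lug's centre, 9 mm above the bar's underside
- mixing_pad: a small white pad of paper sheets, 32 x 42 x 9 mm, a bystander; origin at the centre of its underside
- dappen: a small clear-white waisted dappen glass, 32 mm wide and 25 mm high, a bystander; origin at the centre of its underside
- bur_block: a small white block, 30 x 62 x 16 mm, with eight thin burs standing in it (34 mm high in all), a bystander; origin at the centre of its underside
- sill (a point): point on the steel floor of the loading sill (4 mm above the desk), on the lane's middle line, 45 mm in front of the flap: a good place for the foil box's centre. Two rails, 6 mm high above that floor and 6 mm thick, bound a lane 40 mm wide.
- tunnel (a point): point on the tunnel floor (4 mm above the desk) at x = 0.104 of the disinfection box; tunnel 40 mm wide, lintel 44 mm above the desk, roofed. The sprung rubber stop's face stands 0 to 28 mm beyond this point: the setting differs each time, is not reported or seen, only felt. It yields 1 mm per 2.5 N for 5 mm, then is solid. Sliding the box in and lifting the flap takes about 1 N.
There are look-alikes about, which are no part of the job. What is shaped like the foil_box but green is not meant.

How it is judged:
By the outcome, as a careful person would: the job done as asked, in the order asked, and still so for the second after the job is handed in, with the robot touching nothing.
It also fails if it takes over 67 s, if anything falls off the work surface, if the arm or the gripper's body presses on something with over 40 N, if the wrist force passes 120 N, or if a joint passes its speed limit or range.

## Working session

There is one attempt and no reset: what is moved stays moved. The work goes in short steps, Python scripts to look and compute and a tool call to move; the robot and the scene stay as the last step left them, time stands still between calls to the robot, and variables do not carry over. Pictures are saved under pics/ and viewed, at most 10 in all, crops included, and the job is handed in when it is done.

Besides the shell and the picture viewer there is one more tool, called after "Call:" as name(argument=value, ...) on one line, values as JSON. apply_moves: Moves the arm, as the interface text tells. Its arguments: {"type":"object","properties":{"steps":{"type":"array","items":{"type":"array","items":{"type":"array","items":{"type":"number"}}}}},"required":["steps"]}

```bash
ls; mkdir -p pics; python3 - <<'E'
from rig import bot
import cv2
for n in("side","top"):
    cv2.imwrite(f"pics/{n}0.png",bot.capture(n)); m=bot.camera_model(n); print(n,m)
s=bot.read_state();print(s['time_s'],s['position'],s['tcp_rot'],s['opening'],s['force'])
E
```

```text
pics
side {'intrinsics': array([[618.08576154,   0.        , 321.97096282],
       [  0.        , 618.08576154, 235.28794277],
       [  0.        ,   0.        ,   1.        ]]), 'R': array([[-0.99415994, -0.10760632, -0.00817853],
       [-0.04898701,  0.5175125 , -0.85427225],
       [ 0.09615758, -0.84888261, -0.51976151]]), 't': array([0.54158031, 0.08471194, 1.28107966])}
top {'intrinsics': array([[607.69392371,   0.        , 320.68226703],
       [  0.        , 607.69392371, 251.18447762],
       [  0.        ,   0.        ,   1.        ]]), 'R': array([[ 0.02495555, -0.9996385 ,  0.01000448],
       [-0.98319903, -0.02635285, -0.18062445],
       [ 0.1808228 , -0.00532881, -0.98350125]]), 't': array([-0.00696638,  0.55295337,  1.27800018])}
0.1 [ 0.24486636 -0.57428508  0.20377752] [[ 9.19969946e-01  3.91988680e-01 -4.15332358e-04]
 [ 3.91988729e-01 -9.19968037e-01  1.90961474e-03]
 [ 3.66454868e-04 -1.91959378e-03 -9.99998090e-01]] 0.9995421844818625 [ 0.10913026 -0.37676874  0.27009857]
```

View pics/top0.png

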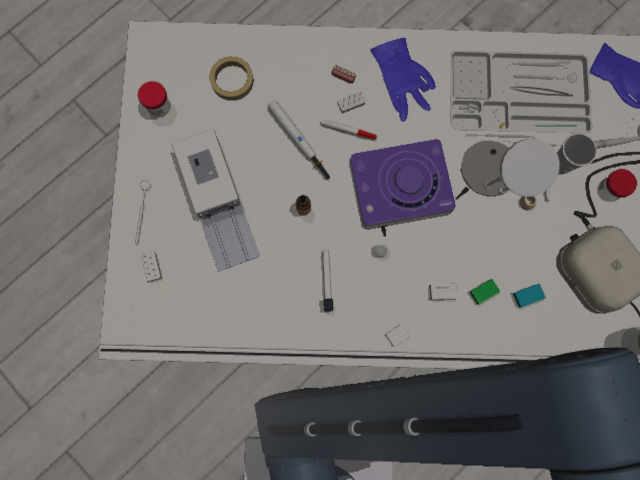

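View pics/side0.png

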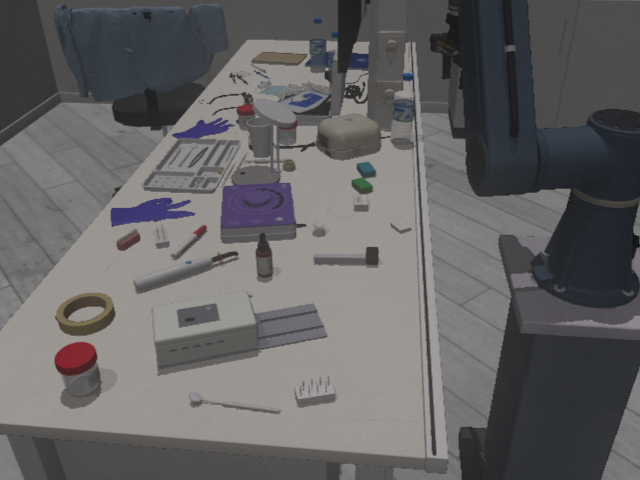

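The top view shows the foil box at (443,292), the mixing pad at (397,335) and the dappen at (379,251). The push bar runs from its lug at (328,304) to its tip at (326,251). The UV box is at (208,175), its sill ends near (235,265), and the bur block is at (150,266). I'll enlarge these regions to pick out corners.

```bash
python3 - <<'E'
import cv2,numpy as np
t=cv2.imread("pics/top0.png");s=cv2.imread("pics/side0.png")
def c(im,x,y,w,h,k): return cv2.resize(im[y:y+h,x:x+w],None,fx=k,fy=k,interpolation=cv2.INTER_CUBIC)
a=c(t,165,120,100,155,3.8)   # uv
b=c(t,300,240,60,80,4); f=c(t,425,275,40,35,4)
M=np.zeros((600,800,3),np.uint8); M[:a.shape[0],:a.shape[1]]=a
M[:320,390:630]=b; M[330:470,390:550]=f
g=c(s,345,190,35,25,4);M[480:580,390:530]=g
g=c(s,305,240,80,30,4);M[480:600,535:800]=g[:, :265]
cv2.imwrite("pics/m1.png",M)
cv2.imwrite("pics/m2.png",c(s,145,285,190,80,4.2))
E
```

```text
(no output)
```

View pics/m1.png

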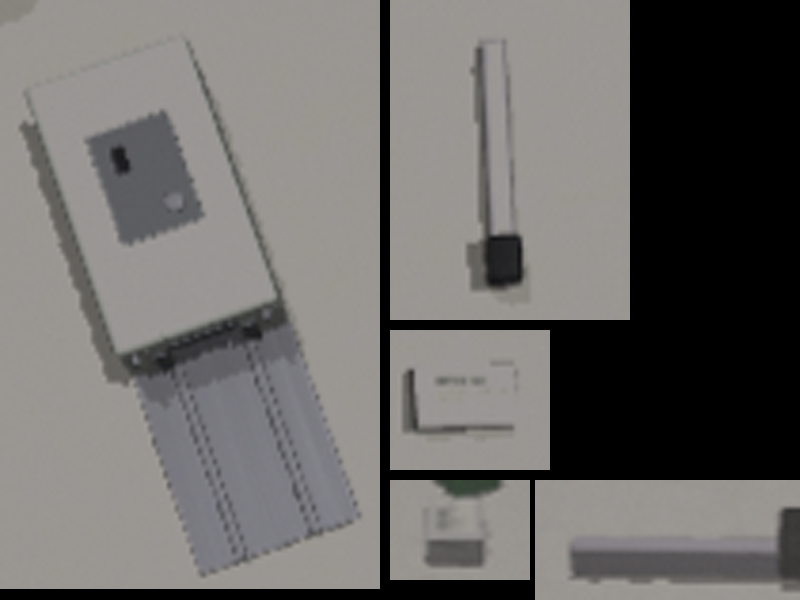

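View pics/m2.png

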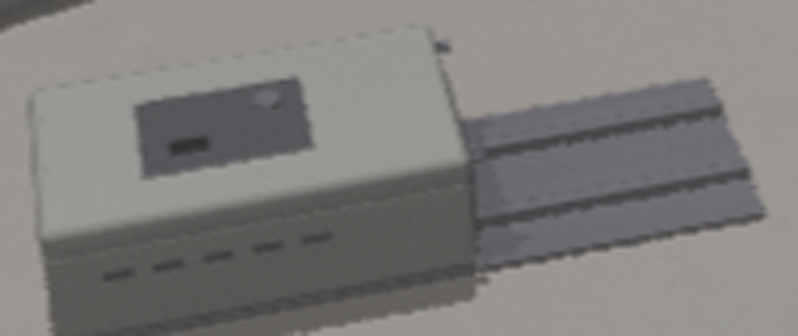

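The top crop shows the UV roof corners, the sill's front corners at (205,576) and (360,517), the bar tip, the lug and the foil box outline. The side crop shows the roof and the sill's front corners. Next I'll cast rays onto the known heights and compare with the given sizes.

```bash
cat > h.py <<'E'
import numpy as np
from rig import bot
def ray(cam,u,v,z):
    m=bot.camera_model(cam);R,t=m['R'],m['t']
    c=-R.T@t; d=R.T@np.linalg.inv(m['intrinsics'])@[u,v,1]
    return (c+d*(z-c[2])/d[2])[:2]
def pts(cam,L,z,o,k,off=(0,0)):
    return np.array([ray(cam,*(o[i]+(p[i]-off[i]+.5)/k-.5 for i in(0,1)),z) for p in L])
E
python3 - <<'E'
from h import *
np.set_printoptions(precision=4,suppress=True)
def fit(P,n,front_order=None):
    d=np.linalg.norm(np.roll(P,-1,0)-P,axis=1)
    print(n,'c',P.mean(0),'sides',d); return P
A=fit(pts('top',[(118,355),(275,298),(186,36),(25,92)],.062,(165,120),3.8),'rooftop')
ax=lambda a,b:np.degrees(np.arctan2(*(b-a)[::-1]))
print(ax(A[1],A[2]),ax(A[0],A[3]))
B=pts('top',[(205,576),(360,517)],.004,(165,120),3.8);print('sillF',B,B.mean(0),np.linalg.norm(B[1]-B[0]))
C=fit(pts('side',[(468,160),(430,28),(33,93),(45,240)],.062,(145,285),4.2),'roofside');print(ax(C[1],C[2]),ax(C[0],C[3]))
D=pts('side',[(712,80),(766,214)],.004,(145,285),4.2);print('sillF',D,D.mean(0),np.linalg.norm(D[1]-D[0]))
for q,w in((B,A),(D,C)):
    rf=(w[0]+w[1])/2; rb=w.mean(0)*2-rf; print('axis',ax(q.mean(0),rb),np.linalg.norm(rb-q.mean(0)),'(300)')
T=pts('top',[(481,40),(506,40)],.018,(300,240),4,(390,0));L=fit(pts('top',[(487,236),(521,236),(521,285),(488,285)],.036,(300,240),4,(390,0)),'lug')
print('tip',T,T.mean(0),'len',np.linalg.norm(T.mean(0)-L.mean(0)),ax(L.mean(0),T.mean(0)))
S=pts('side',[(570,541)],.018,(305,240),4,(535,480));print('side tip near corner',S)
F=fit(pts('top',[(416,427),(516,427),(516,361),(416,361)],.018,(425,275),4,(390,330)),'foil')
G=fit(pts('side',[(427,541),(485,541),(480,497),(426,497)],.018,(345,190),4,(390,480)),'foilside')
import cv2
t=cv2.imread("pics/top0.png");s=cv2.imread("pics/side0.png")
f=lambda im,x,y,w,h,k:cv2.convertScaleAbs(cv2.resize(im[y:y+h,x:x+w],None,fx=k,fy=k,interpolation=cv2.INTER_CUBIC),alpha=3,beta=-300)
M=np.zeros((600,800,3),np.uint8)
M[:280,:400]=f(t,425,275,50,35,8);M[:280,400:800]=f(s,335,185,50,35,8)
M[280:600,:400]=f(t,310,285,50,40,8);M[280:600,400:800]=f(s,335,235,50,40,8)
cv2.imwrite("pics/m3.png",M)
E
```

```text
rooftop c [0.7253 0.2698] sides [0.0957 0.1695 0.0997 0.17  ]
20.897300282876753 22.26276215598474
sillF [[0.5096 0.2352]
 [0.5474 0.1452]] [0.5285 0.1902] 0.09759717776657256
roofside c [0.7232 0.2767] sides [0.0942 0.1703 0.0978 0.1694]
21.322024287153916 22.507795573574025
sillF [[0.5437 0.1515]
 [0.5093 0.2428]] [0.5265 0.1972] 0.09761456736567237
axis 21.884953973652653 0.29714594741548805 (300)
axis 21.981182826537403 0.29717748807009575 (300)
lug c [ 0.4376 -0.012 ] sides [0.0185 0.0267 0.0179 0.0267]
tip [[ 0.5626  0.0035]
 [ 0.5629 -0.0105]] [ 0.5627 -0.0035] len 0.12539772207339608 3.873658071839154
side tip near corner [[0.5631 0.0005]]
foil c [ 0.4773 -0.2677] sides [0.0554 0.0368 0.0557 0.0368]
foilside c [ 0.4758 -0.2623] sides [0.0355 0.0583 0.0342 0.0583]
```

View pics/m3.png

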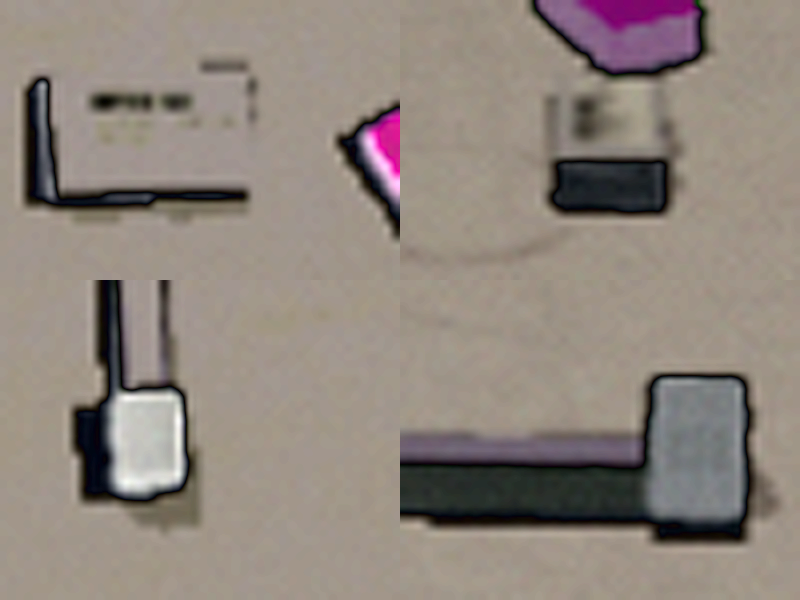

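The bar length (125 mm) and the object sizes agree with the given values. The two cameras differ by about 6 mm in y, so I'll settle that with the gripper close by. Now the foil angle and the first move.

```bash
cat >> h.py <<'E'
from scipy.spatial.transform import Rotation as Ro
def plan(p,yaw,s=None):
    """target TCP p(world), tool x at yaw deg (tool down); prints shift cm + rotvec deg in tool axes, picks half turn with least turn"""
    s=s or bot.read_state(); R=np.array(s['tcp_rot']);P=np.array(s['position'])
    for y in(yaw,yaw+180):
        c,d=np.cos(np.radians(y)),np.sin(np.radians(y))
        T=np.array([[c,d,0],[d,-c,0],[0,0,-1.]])
        print('shift',np.round(R.T@(np.array(p)-P)*100,2),'rot',np.round(Ro.from_matrix(R.T@T).as_rotvec(degrees=True),1))
E
python3 - <<'E'
from h import *
np.set_printoptions(precision=4,suppress=True)
ax=lambda a:np.degrees(np.arctan2(*(a[1]-a[0])[::-1]))
E=pts('top',[(55,198),(245,190)],.016,(425,275),8);print(E,ax(E))
E=pts('top',[(36,82),(52,200)],.004,(425,275),8);print(E,ax(E))
E=pts('side',[(553,160),(667,160)],.018,(335,185),8,(400,0));print(E,E.mean(0),ax(E))
E=pts('side',[(553,210),(667,210)],.0,(335,185),8,(400,0));print(E,E.mean(0),ax(E))
E=pts('side',[(548,95),(553,160)],.018,(335,185),8,(400,0));print(E,ax(E))
E=pts('side',[(660,90),(667,160)],.018,(335,185),8,(400,0));print(E,ax(E))
s=bot.read_state();print(s['joint_positions'])
plan((.4767,-.2655,.12),-90);plan((.4767,-.2655,.12),-93)
E
```

```text
[[ 0.4575 -0.2408]
 [ 0.4611 -0.2936]] -86.10269039346007
[[ 0.4913 -0.238 ]
 [ 0.4582 -0.2423]] -172.70589055977095
[[ 0.4916 -0.2332]
 [ 0.4568 -0.2364]] [ 0.4742 -0.2348] -174.68644590275923
[[ 0.4913 -0.234 ]
 [ 0.4563 -0.2373]] [ 0.4738 -0.2357] -174.66602195311359
[[ 0.4959 -0.2757]
 [ 0.4916 -0.2332]] 95.76983347068955
[[ 0.461  -0.2823]
 [ 0.4568 -0.2364]] 95.2731181770872
[-77.1494  30.2733  82.1483   0.0012  67.6904 -10.2282]
shift [ 33.43 -19.3    8.43] rot [ -0.1   0.1 113.1]
shift [ 33.43 -19.3    8.43] rot [ -0.1  -0.1 -66.9]
shift [ 33.43 -19.3    8.43] rot [ -0.1   0.1 116.1]
shift [ 33.43 -19.3    8.43] rot [ -0.1  -0.1 -63.9]
```

Call:
apply_moves(steps=[[[33.4,-19.2,8.4,0,0,-72,0.4],[33.4,-19.2,8.4,0,0,-72,0.4],[33.4,-19.2,8.4,0,0,-72,0.4],[33.4,-19.2,8.4,0,0,-72,0.4],[33.4,-19.2,8.4,0,0,-72,0.4],[33.4,-19.2,8.4,0,0,-72,0.4],[33.4,-19.2,8.4,0,0,-72,0.4],[33.4,-19.2,8.4,0,0,-72,0.4],[33.4,-19.2,8.4,0,0,-72,0.4],[33.4,-19.2,13.4,0,0,-72,0.4],[33.4,-19.2,13.4,0,0,-72,0.4],[33.4,-19.2,13.4,0,0,-72,0.4]]])

```text
time_s: 1.6
position: [0.477, -0.2686, 0.0715]
tcp_rot: [[-0.086, 0.996, 0.001], [0.996, 0.086, -0.001], [-0.001, 0.001, -1.0]]
force: [0.2, 0.1, 0.2]
opening: 0.699
grasp_force: 0.0
```

```bash
python3 - <<'E'
from h import *
import cv2
s=cv2.cvtColor(bot.capture('side'),cv2.COLOR_BGR2RGB)[...,::-1].copy();t=bot.capture('top')
cv2.imwrite('pics/s1.png',s);cv2.imwrite('pics/t1.png',t)
q=bot.read_state();print(q['time_s'],q['position'],q['opening'],q['force']);plan((.477,-.266,.019),95)
f=lambda im,x,y,w,h,k:cv2.resize(im[y:y+h,x:x+w],None,fx=k,fy=k,interpolation=cv2.INTER_CUBIC)
cv2.imwrite('pics/m4.png',np.hstack([f(s,310,110,100,120,4),f(t,390,230,100,120,4)]))
# expected fingertip centre
for n in('side','top'):
    m=bot.camera_model(n);X=np.array(q['position'])-[0,0,.011];c=m['intrinsics']@(m['R']@X+m['t']);print(n,c[:2]/c[2])
E
```

```text
1.7 [ 0.47774833 -0.26875353  0.07233634] 0.6989151501363203 [-0.02748639 -0.61284608 -0.07878779]
shift [ 0.29 -0.06  5.33] rot [0.1 0.1 0. ]
shift [ 0.29 -0.06  5.33] rot [  -0.2    0.2 -180. ]
side [360.5344022  182.46902748]
top [448.33150425 288.06761999]
```

View pics/m4.png

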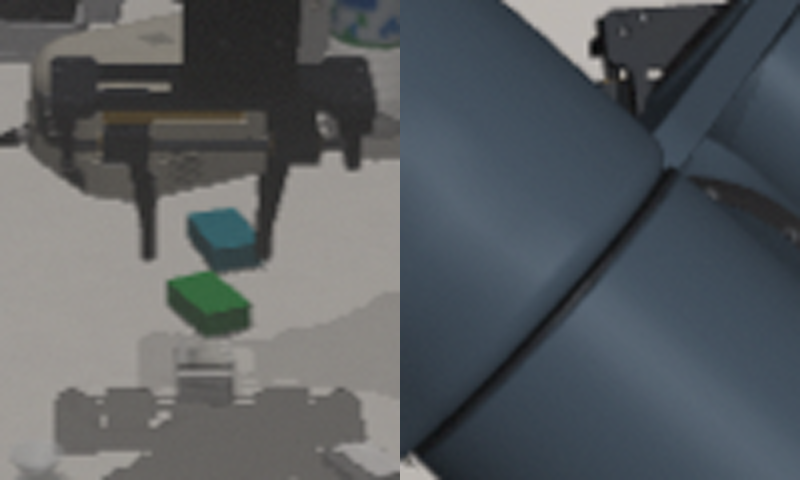

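The side crop shows both dark fingertips ending at about (347,174.6) and (376,174.6), while I expected row 182. I'll diff against the first picture to see whether pale tips extend below them.

```bash
python3 - <<'E'
import cv2,numpy as np
a=cv2.imread('pics/side0.png').astype(int);b=cv2.imread('pics/s1.png').astype(int)
d=b.sum(2)-a.sum(2)
for r in range(166,200): print(r,*['%4d'%v for v in d[r,340:384]])
E
```

```text
166   17   19   19   18  -62 -214 -299 -296 -211  -53   17   20   18   20   16   22   14    3    0    2    6   -1   -2    1    5    4    4    0    2    1    6   -4    7  -89 -225 -294 -295 -295  -80   18   15   13   23   18
167   14   17   16   17  -25 -164 -298 -299 -215  -51   16   14   15   17   19   20   10   -2   -7    2    7   -1    9    6   -1    6   -1    1   -5    1    6    8    7  -97 -228 -293 -298 -269  -77   16   19   20   18   16
168   19   19   20   10  -33 -166 -299 -291 -215  -56   22   12   16   14   17   22   10   -1   -5   -2   -2    0    4    6    2    4    3   -1    1    2   10    3    3  -79 -232 -285 -297 -263  -68   18   21   13   16   15
169   19   17   19   19  -29 -166 -296 -294 -212  -50   16   17   15   16   19   21   11    9   -5  -11   -9    0    5    8   -1    1   -1    2    0    1    2    0    1  -34 -135 -227 -293 -220  -57   20   23   19   15   15
170   12   20   19   13  -31 -170 -293 -290 -215  -53   18   14   19   16   15   16   13    9    7    3   -5    1    2    3    6    2    3    7   10    1    1    0   -2  -35  -93 -150 -245 -218  -61   13 
[... 5815 characters left out ...]
-47  -42  -40  -37  -43  -37
197   19   20   17   16  -15  -41  -35  -43  -37  -33  -38  -37  -33  -37  -35  -40  -36  -38  -34  -36  -35  -37  -42  -40  -40  -13    3    9   19   15   11   13   -6  -31  -38  -32  -30  -38  -39  -36  -48  -39  -42  -38
198   15   14   17   21   -8  -38  -31  -40  -42  -37  -41  -38  -35  -37  -36  -40  -41  -30  -25  -28  -37  -43  -44  -36  -41  -43  -30  -14   10   13   16   12   15  -14  -39  -42  -43  -35  -42  -35  -33  -39  -37  -37
199   16   15   16   18  -13  -35  -33  -36  -36  -35  -38  -39  -34  -31  -32  -38  -39  -34  -31  -37  -32  -34  -44  -41  -41  -40  -17   10   12   14   15   16   14  -11  -37  -36  -39  -40  -36  -42  -41  -37  -42  -37
```

Call:
apply_moves(steps=[[[0.3,0,3,0,0,0,0.4],[0.3,0,4.6,0,0,0,0.4],[0.3,0,5.2,0,0,0,0.4],[0.3,0,5.2,0,0,0,0.4]]])

```text
time_s: 2.2
position: [0.4769, -0.2646, 0.0188]
tcp_rot: [[-0.088, 0.996, 0.0], [0.996, 0.088, -0.0], [-0.0, 0.0, -1.0]]
force: [0.1, 1.1, 0.2]
opening: 0.7
grasp_force: 0.0
```

Call:
apply_moves(steps=[[[0,0,0,0,0,0,-1],[0,0,0,0,0,0,-1],[0,0,0,0,0,0,-1],[0,0,0,0,0,0,-1],[0,0,0,0,0,0,-1],[0,0,0,0,0,0,-1]]])

```text
time_s: 2.95
position: [0.4767, -0.2644, 0.0186]
tcp_rot: [[-0.089, 0.996, -0.0], [0.996, 0.089, 0.0], [0.0, -0.0, -1.0]]
force: [-0.6, 0.1, 0.3]
opening: 0.099
grasp_force: 0.0
```

```bash
python3 - <<'E'
from h import *
import cv2
s=bot.capture('side');cv2.imwrite('pics/s2.png',s)
q=bot.read_state();print(q['time_s'],q['position'],q['opening']*87,q['grasp_force'],q['force'])
f=lambda im,x,y,w,h,k:cv2.resize(im[y:y+h,x:x+w],None,fx=k,fy=k,interpolation=cv2.INTER_CUBIC)
cv2.imwrite('pics/m5.png',f(s,310,140,100,90,6))
E
```

```text
3.0 [ 0.4767624  -0.26437658  0.0186349 ] 5.550698643158003 0.0 [-0.00785995  0.19040808 -0.04442528]
```

View pics/m5.png

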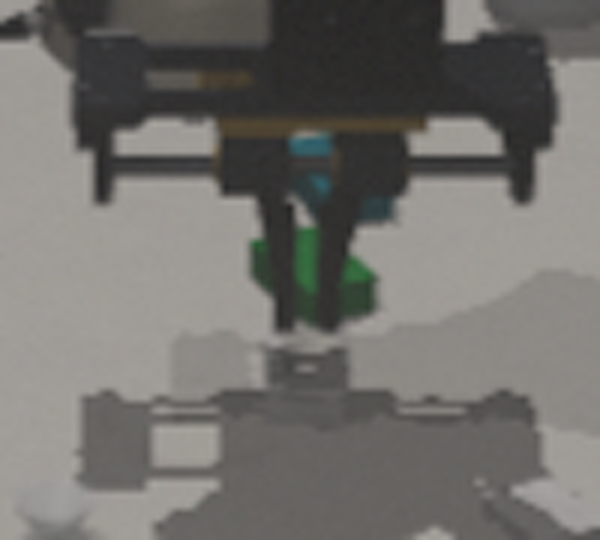

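The side crop shows the fingers shut above and behind the foil box, with tips at about (361.5,195). The box has not moved. I'll work out the tool offset that this implies.

```bash
python3 - <<'E'
from h import *
for (u,v) in((361.5,195),(361.2,174.9)):
    for z in(.0076,.018,.025,.03,.061,.07,.08): print(v,z,ray('side',u,v,z).round(4))
E
```

```text
195 0.0076 [ 0.476  -0.3054]
195 0.018 [ 0.4752 -0.2854]
195 0.025 [ 0.4746 -0.272 ]
195 0.03 [ 0.4742 -0.2625]
195 0.061 [ 0.4719 -0.2031]
195 0.07 [ 0.4712 -0.1859]
195 0.08 [ 0.4704 -0.1667]
174.9 0.0076 [ 0.4831 -0.4231]
174.9 0.018 [ 0.4822 -0.4015]
174.9 0.025 [ 0.4816 -0.387 ]
174.9 0.03 [ 0.4811 -0.3766]
174.9 0.061 [ 0.4784 -0.3123]
174.9 0.07 [ 0.4777 -0.2936]
174.9 0.08 [ 0.4768 -0.2729]
```

The tip pixels fit two cases: tips about 23 mm higher than stated, or offset sideways. Turning the tool above the spot will tell which.

Call:
apply_moves(steps=[[[0,0,-5,0,0,0,0],[0,0,-5,0,0,70,0],[0,0,-5,0,0,70,0],[0,0,-5,0,0,70,0],[0,0,-5,0,0,70,0],[0,0,-5,0,0,70,0],[0,0,-5,0,0,70,0],[0,0,-5,0,0,70,0],[0,0,-5,0,0,70,0],[0,0,-5,0,0,70,0]]])

```text
time_s: 4.25
position: [0.4767, -0.2644, 0.0686]
tcp_rot: [[0.905, 0.425, -0.0], [0.425, -0.905, 0.0], [-0.0, -0.0, -1.0]]
force: [-0.5, -0.6, -0.5]
opening: 0.5
grasp_force: 0.0
```

```bash
python3 - <<'E'
from h import *
import cv2
s=bot.capture('side');t=bot.capture('top');cv2.imwrite('pics/s3.png',s);cv2.imwrite('pics/t3.png',t)
q=bot.read_state();print(q['time_s'],q['position'],q['opening']*87)
f=lambda im,x,y,w,h,k:cv2.resize(im[y:y+h,x:x+w],None,fx=k,fy=k,interpolation=cv2.INTER_CUBIC)
cv2.imwrite('pics/m6.png',np.hstack([f(s,310,110,100,120,4),f(t,400,230,100,120,4)]))
for n in('side','top'):
    m=bot.camera_model(n);X=np.array(q['position'])-[0,0,.011];c=m['intrinsics']@(m['R']@X+m['t']);print(n,c[:2]/c[2])
E
```

```text
4.35 [ 0.4767002  -0.26435955  0.06862742] 43.37569402118976
side [360.82620747 184.63487334]
top [445.92792508 288.70653651]
```

View pics/m6.png

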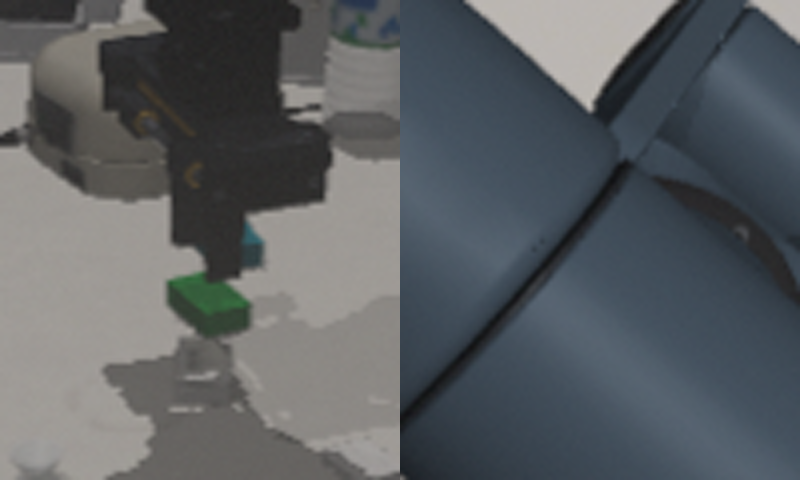

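The turned view shows the tips still centred on the predicted column, with the front tip at (366,179). So the tool has no sideways offset, and the real tips sit about 24 mm higher than stated. I'll turn back and descend further while watching the force.

Call:
apply_moves(steps=[[[0,0,0,0,0,-70,0.4],[0,0,0,0,0,-70,0.4],[0,0,0,0,0,-70,0.4],[0,0,0,0,0,-70,0.4],[0,0,0,0,0,-70,0.4],[0,0,0,0,0,-70,0.4],[0,0,0,0,0,-70,0.4],[0,0,3.5,0,0,-70,0.4],[0,0,5.9,0,0,-70,0.4],[0,0,5.9,0,0,-70,0.4]]])

```text
time_s: 5.6
position: [0.4756, -0.2634, 0.0082]
tcp_rot: [[-0.089, 0.996, -0.003], [0.996, 0.089, 0.003], [0.003, -0.003, -1.0]]
force: [0.3, 0.1, -0.0]
opening: 0.698
grasp_force: 0.0
```

Call:
apply_moves(steps=[[[0,0,0.3,0,0,0,0.4],[0,0,0.6,0,0,0,0.4],[0,0,0.8,0,0,0,0.4]]])

```text
time_s: 5.98
position: [0.4772, -0.2647, 0.0022]
tcp_rot: [[-0.089, 0.996, 0.001], [0.996, 0.089, -0.001], [-0.001, 0.001, -1.0]]
force: [-0.4, 0.1, 0.3]
opening: 0.701
grasp_force: 0.0
```

Call:
apply_moves(steps=[[[0,0,0.2,0,0,0,0.4],[0,0,0.4,0,0,0,0.4],[0,0,0.6,0,0,0,0.4],[0,0,0.7,0,0,0,0.4],[0,0,0.7,0,0,0,0.4]]])

```text
time_s: 6.6
position: [0.4767, -0.2643, -0.0055]
tcp_rot: [[-0.089, 0.996, -0.0], [0.996, 0.089, 0.0], [0.0, -0.0, -1.0]]
force: [-0.1, -0.8, -0.2]
opening: 0.699
grasp_force: 0.0
```

Call:
apply_moves(steps=[[[0,0,0,0,0,0,-1],[0,0,0,0,0,0,-1],[0,0,0,0,0,0,-1],[0,0,0,0,0,0,-1]]])

```text
time_s: 7.1
position: [0.4767, -0.2644, -0.0053]
tcp_rot: [[-0.089, 0.996, -0.0], [0.996, 0.089, -0.0], [-0.0, -0.0, -1.0]]
force: [-0.2, -0.6, 0.5]
opening: 0.389
grasp_force: 29.9
```

The box is gripped: the opening is 33.9 mm, matching its 34 mm width. I'll carry it to just above the sill, aligned with the lane.

Call:
apply_moves(steps=[[[0,0,-6,0,0,0,-1],[0,0,-10,0,0,0,-1],[6,2.2,-10,0,0,10,-1],[12,4.4,-10,0,0,20,-1],[18,6.6,-10,0,0,30,-1],[24,8.8,-10,0,0,40,-1],[30,11,-10,0,0,50,-1],[36,13,-10,0,0,60,-1],[42,15.2,-10,0,0,70,-1],[47.5,17.2,-10,0,0,73.2,-1],[47.5,17.2,-10,0,0,73.2,-1],[47.5,17.2,-7,0,0,73.2,-1],[47.5,17.2,-4.5,0,0,73.2,-1],[47.5,17.2,-3,0,0,73.2,-1],[47.5,17.2,-3,0,0,73.2,-1],[47.5,17.2,-3,0,0,73.2,-1]]])

```text
time_s: 9.1
position: [0.6068, 0.2239, 0.0254]
tcp_rot: [[0.928, 0.372, 0.002], [0.372, -0.928, 0.0], [0.002, 0.0, -1.0]]
force: [0.4, 0.4, -0.3]
opening: 0.391
grasp_force: 29.9
```

```bash
python3 - <<'E'
from h import *
import cv2
s=bot.capture('side');t=bot.capture('top');cv2.imwrite('pics/s4.png',s);cv2.imwrite('pics/t4.png',t)
q=bot.read_state();print(q['time_s'],q['position'],q['opening']*87,q['tcp_rot'][0])
f=lambda im,x,y,w,h,k:cv2.resize(im[y:y+h,x:x+w],None,fx=k,fy=k,interpolation=cv2.INTER_CUBIC)
cv2.imwrite('pics/m7.png',np.vstack([f(s,225,270,120,85,6)[:, :720],np.pad(f(t,190,170,180,40,2),((0,0),(0,360),(0,0)))]))
for n in('side',):
  for d in (-.017,.017):
   for l in(-.030,.026):
    for z in(.0055,.0235):
     m=bot.camera_model(n);R=np.array(q['tcp_rot']);X=np.array(q['position'])+R@[l,d,0]+[0,0,z];c=m['intrinsics']@(m['R']@X+m['t']);p=c[:2]/c[2];print(d,l,z,p,(p-[225,270])*6)
E
```

```text
9.2 [0.6070513  0.22395167 0.02586475] 34.01613253013746 [0.9280804  0.37237276 0.00230423]
-0.017 -0.03 0.0055 [292.9834283  316.64723127] [407.90056978 279.88338764]
-0.017 -0.03 0.0235 [292.6590397  308.81665456] [405.95423819 232.89992738]
-0.017 0.026 0.0055 [262.71372976 322.09828657] [226.28237854 312.58971943]
-0.017 0.026 0.0235 [262.12901503 314.22331127] [222.77409017 265.3398676 ]
0.017 -0.03 0.0055 [288.76329567 305.586532  ] [382.57977401 213.51919199]
0.017 -0.03 0.0235 [288.41234506 297.85708082] [380.47407035 167.14248493]
0.017 0.026 0.0055 [259.18899214 310.78006533] [205.13395282 244.68039199]
0.017 0.026 0.0235 [258.58960373 303.00632612] [201.53762236 198.03795673]
```

View pics/m7.png

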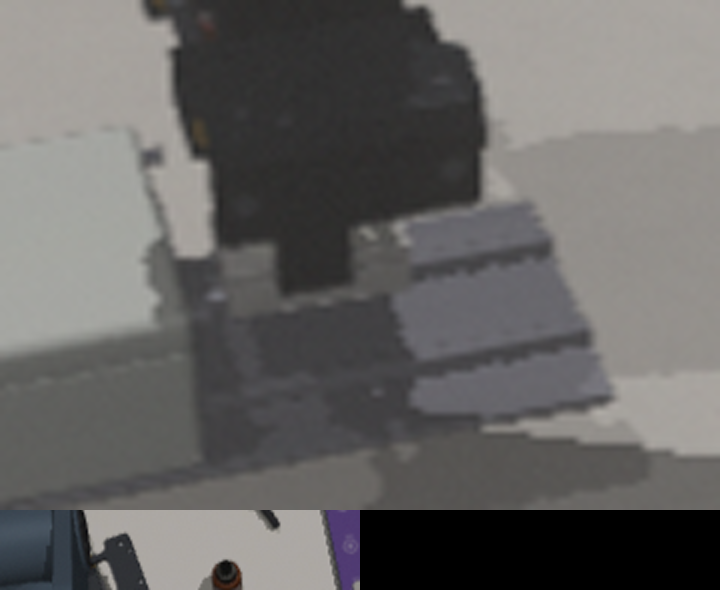

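The side crop shows the held box just above the lane, its near bottom edge running from about (264,323) to (293,318). That is about 1 px below the prediction, so the side camera reads roughly 3 mm high in y, and the average pose looks right. I'll measure that edge and the sill edges numerically.

```bash
python3 - <<'E'
from h import *
import cv2
np.set_printoptions(precision=4,suppress=True)
g=cv2.cvtColor(cv2.imread('pics/s4.png'),cv2.COLOR_BGR2GRAY).astype(int)
for u in(266,268,270,286,288,290): print(u,g[308:326,u])
g0=cv2.cvtColor(cv2.imread('pics/side0.png'),cv2.COLOR_BGR2GRAY).astype(int)
print('side0 cols')
for u in(275,290,305): print(u,g0[300:352,u])
t0=cv2.cvtColor(cv2.imread('pics/top0.png'),cv2.COLOR_BGR2GRAY).astype(int)
print('top rows')
for v in(228,240,252): print(v,g.shape and t0[v,200:262])
E
```

```text
266 [ 47  48  68 100 100 100 100 102  90  91  93  91  89  89  82  72  72  70]
268 [ 46  50  73 105 103  99  97  93  87  93  91  90  88  85  72  65  67  66]
270 [46 50 66 87 88 82 82 78 80 87 89 88 88 84 69 65 65 66]
286 [120 116  84  91  89  86  87  88  87  85  88  83  66  64  64  66  65  63]
288 [86 83 85 91 85 84 90 89 87 86 81 68 66 66 66 67 65 65]
290 [111  83  84  88  86  82  88  88  87  87  87  87  87  84  65  65  66  67]
side0 cols
275 [149 150 149 148 149 149 150 151 151 145 118 108 107 108 109 105 109  95
  72  76  96 107 108 108 107 106 108 107 108 108 108 110 110 105  73  76
  95 109 108 108 107 106 106 108 104  90  89 134 151 149 150 150]
290 [150 149 150 151 149 150 146 123 107 109 109 112 113 113 103  74  78  99
 109 109 110 109 110 109 108 110 112 111 109 112 108  77  72  82 111 110
 109 109 108 107 108 108  98  88 132 150 151 151 151 150 152 150]
305 [151 151 150 148 134 110 109 109 113 112 110 107  80  72  81 109 111 112
 112 110 110 109 111 111 111 108 110 109  85  72  80 111 110 110 110 110
 109 108 109 103  87 129 149 152 150 151 149 152 151 150 150 150]
top rows
228 [150 151 150 128 120 119 120 119 119 121 122 122 122 125 108 118 102 114
 119 121 121 122 123 124 122 122 122 121 121 121 123 124 124 123 123  86
 115 126  92 116 123 123 125 129 127 123 124 124 126 132 149 151 152 151
 151 151 151 151 151 151 151 151]
240 [150 150 151 151 150 151 150 125 120 121 121 121 122 123 122 122 125 126
 112 120 121 112 123 124 124 124 126 127 125 124 123 123 125 125 127 125
 125 123 123  97 113 124 109 122 125 126 129 131 130 128 126 125 125 129
 135 148 151 150 151 151 151 152]
252 [150 151 151 151 151 150 151 150 151 151 151 133 124 122 123 123 123 126
 125 123 125 125  91 116 126  94 120 125 126 126 127 126 127 125 126 125
 127 126 127 127 128 126 126 124 113 121 120 114 125 129 129 130 130 130
 127 128 125 131 102 143 151 151]
```

```bash
python3 - <<'E'
from h import *
a=np.radians(21.93);e=np.array([np.cos(a),np.sin(a)]);n=np.array([-e[1],e[0]]);O=np.array([.649,.2424])
def L(c,u,v,z): p=ray(c,u,v,z)-O; return (round(p@e*1000,1),round(p@n*1000,1))
print('side: far edge(-50) farrail bottom(-20) nearrail bottom(26) near edge(50)')
for u,r in((275,(309.7,320.0,336.0,344.6)),(290,(306.9,317.0,333.0,342.0)),(305,(304.2,314.2,330.2,339.6))):
    print(*[L('side',u,v,.004) for v in r], 'railtops',L('side',u,r[1]-2.9,.01),L('side',u,r[2]-2.9,.01))
print('top')
for v,r in((228,(202.8,214,216,235,238,249.6)),(240,(206.8,218,221,239,242,254.3)),(252,(211,222,225,244,247,258))):
    print(*[L('top',u,v,z) for u,z in zip(r,(.004,.01,.01,.01,.01,.004))])
q=bot.read_state();p=np.array(q['position'])[:2]-O;print('tcp',p@e,p@n)
E
```

```text
side: far edge(-50) farrail bottom(-20) nearrail bottom(26) near edge(50)
(np.float64(-54.6), np.float64(-48.0)) (np.float64(-48.1), np.float64(-17.5)) (np.float64(-38.5), np.float64(27.2)) (np.float64(-33.7), np.float64(50.1)) railtops (np.float64(-48.6), np.float64(-18.6)) (np.float64(-39.0), np.float64(26.4))
(np.float64(-84.2), np.float64(-48.3)) (np.float64(-77.2), np.float64(-18.2)) (np.float64(-66.6), np.float64(26.8)) (np.float64(-61.0), np.float64(50.8)) railtops (np.float64(-77.6), np.float64(-19.4)) (np.float64(-67.0), np.float64(25.9))
(np.float64(-114.2), np.float64(-48.4)) (np.float64(-106.5), np.float64(-18.4)) (np.float64(-94.9), np.float64(26.9)) (np.float64(-88.4), np.float64(52.1)) railtops (np.float64(-106.9), np.float64(-19.6)) (np.float64(-95.2), np.float64(25.9))
top
(np.float64(-25.4), np.float64(47.0)) (np.float64(-35.8), np.float64(22.7)) (np.float64(-37.4), np.float64(18.4)) (np.float64(-52.4), np.float64(-21.9)) (np.float64(-54.7), np.float64(-28.2)) (np.float64(-62.4), np.float64(-52.7))
(np.float64(-55.0), np.float64(47.4)) (np.float64(-65.3), np.float64(23.1)) (np.float64(-67.6), np.float64(16.8)) (np.float64(-81.8), np.float64(-21.3)) (np.float64(-84.1), np.float64(-27.6)) (np.float64(-92.4), np.float64(-53.5))
(np.float64(-84.5), np.float64(47.3)) (np.float64(-94.5), np.float64(23.6)) (np.float64(-96.8), np.float64(17.2)) (np.float64(-111.7), np.float64(-22.8)) (np.float64(-114.0), np.float64(-29.1)) (np.float64(-121.4), np.float64(-52.1))
tcp -0.045803289850001365 -0.001446691588638754
```

The cameras bracket the lane centre at L = +1.4 and -2.6 mm. With the side-camera bias removed it is about -1.4 mm, and the TCP is at -1.4, so I'll lower here and watch for early contact with a rail.

Call:
apply_moves(steps=[[[0,0,1.4,0,0,0,-1],[0,0,1.8,0,0,0,-1],[0,0,2.1,0,0,0,-1],[0,0,2.3,0,0,0,-1],[0,0,2.3,0,0,0,-1]]])

```text
time_s: 9.82
position: [0.606, 0.224, 0.0015]
tcp_rot: [[0.928, 0.373, -0.0], [0.373, -0.928, -0.0], [-0.0, -0.0, -1.0]]
force: [0.0, 0.4, -0.7]
opening: 0.389
grasp_force: 29.9
```

Call:
apply_moves(steps=[[[0,0,0.1,0,0,0,-1],[0,0,0.2,0,0,0,-1],[0,0,0.3,0,0,0,-1],[0,0,0.3,0,0,0,-1]]])

```text
time_s: 10.32
position: [0.6061, 0.224, -0.0013]
tcp_rot: [[0.928, 0.373, 0.0], [0.373, -0.928, 0.0], [0.0, -0.0, -1.0]]
force: [0.2, 0.3, 0.4]
opening: 0.387
grasp_force: 29.9
```

It went down between the rails with no early contact. Now release, lift and check the box from the top camera while moving to the bar.

Call:
apply_moves(steps=[[[0,0,0,0,0,0,-0.05],[0,0,0,0,0,0,0.1],[0,0,0,0,0,0,0.1],[0,0,-5,0,0,0,0.1],[0,0,-10,0,0,0,0.1],[0,0,-10,0,0,0,0.1]]])

```text
time_s: 11.08
position: [0.6098, 0.2247, 0.1035]
tcp_rot: [[0.928, 0.373, 0.01], [0.373, -0.928, 0.002], [0.01, 0.002, -1.0]]
force: [-0.0, 0.2, 0.2]
opening: 0.548
grasp_force: 0.0
```

```bash
python3 - <<'E'
from h import *
q=bot.read_state();print(q['time_s'],q['position'],q['opening'])
plan((.4376,-.0105,.10),3.9)
E
```

```text
11.075 [0.60976924 0.22474879 0.1035257 ] 0.5479010300251745
shift [-24.75  15.41   0.13] rot [ 0.  -0.6 18. ]
shift [-24.75  15.41   0.13] rot [   0.9    0.  -162. ]
```

Call:
apply_moves(steps=[[[-6,3.8,0,0,0,5,0.1],[-12,7.7,0,0,0,10,0.1],[-18,11.5,0,0,0,15,0.1],[-24.4,15.5,0,0,0,18,0.1],[-24.4,15.5,0,0,0,18,0.1],[-24.4,15.5,3,0,0,18,0.1],[-24.4,15.5,5.5,0,0,18,0.1],[-24.4,15.5,5.5,0,0,18,0.1]]])

```text
time_s: 12.08
position: [0.4354, -0.0105, 0.042]
tcp_rot: [[0.998, 0.067, -0.005], [0.067, -0.998, 0.002], [-0.005, -0.002, -1.0]]
force: [0.0, -0.5, 0.1]
opening: 0.546
grasp_force: 0.0
```

```bash
python3 - <<'E'
from h import *
import cv2
s=bot.capture('side');t=bot.capture('top');cv2.imwrite('pics/s5.png',s);cv2.imwrite('pics/t5.png',t)
q=bot.read_state();print(q['time_s'],q['position'],q['opening'])
f=lambda im,x,y,w,h,k:cv2.resize(im[y:y+h,x:x+w],None,fx=k,fy=k,interpolation=cv2.INTER_CUBIC)
M=np.zeros((600,800,3),np.uint8)
M[:300,:400]=f(s,305,200,100,75,4);M[:300,400:]=f(s,235,285,100,75,4);M[300:,:400]=f(t,190,195,100,75,4);M[300:,400:]=f(t,290,230,100,75,4)
cv2.imwrite('pics/m8.png',M)
E
```

```text
12.175 [ 0.43703692 -0.01062665  0.04350014] 0.5528837666999806
```

View pics/m8.png

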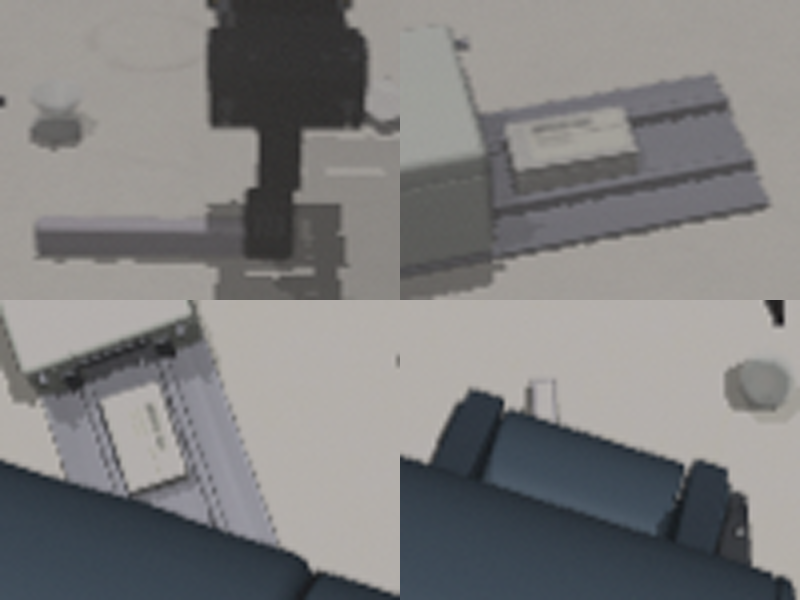

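The side crop shows the finger centred over the lug, about 3 mm to the rear. The foil box lies lengthwise between the rails, straight and clear of the flap. Now I'll descend 43 mm with a 3 mm forward shift and grip.

Call:
apply_moves(steps=[[[0.3,0,2,0,0,0,0.1],[0.3,0,3.4,0,0,0,0.1],[0.3,0,4.3,0,0,0,0.1],[0.3,0,4.3,0,0,0,0.1],[0.3,0,4.3,0,0,0,-1],[0.3,0,4.3,0,0,0,-1],[0.3,0,4.3,0,0,0,-1],[0.3,0,4.3,0,0,0,-1],[0.3,0,4.3,0,0,0,-1]]])

```text
time_s: 13.3
position: [0.4405, -0.0107, 0.0009]
tcp_rot: [[0.998, 0.068, 0.0], [0.068, -0.998, -0.0], [0.0, 0.0, -1.0]]
force: [-0.6, 0.1, 1.9]
opening: 0.226
grasp_force: 30.0
```

```bash
python3 - <<'E'
from h import *
q=bot.read_state();print(q['time_s'],q['position'],q['opening']*87,q['force'],q['grasp_force'])
a=np.radians(21.93);e=np.array([np.cos(a),np.sin(a)]);n=np.array([-e[1],e[0]]);O=np.array([.649,.2424])
P=O-.225*e-.0014*n;print(P)
plan((*P,.05),21.9)
E
```

```text
13.3 [ 0.44052847 -0.01067312  0.00086486] 19.672346107770306 [-0.58941302  0.05720904  1.94469044] 29.982284903526306
[0.44080368 0.15706976]
shift [  1.17 -16.73  -4.92] rot [  0.  -0. -18.]
shift [  1.17 -16.73  -4.92] rot [ -0.  -0. 162.]
```

Call:
apply_moves(steps=[[[0,0,-3,0,0,0,-1],[0,0,-5,0,0,0,-1],[0.3,-5,-5,0,0,-6,-1],[0.6,-10,-5,0,0,-12,-1],[1.2,-15,-5,0,0,-18,-1],[1.2,-16.7,-5,0,0,-18,-1],[1.2,-16.7,-5,0,0,-18,-1],[1.2,-16.7,-3,0,0,-18,-1],[1.2,-16.7,-1.2,0,0,-18,-1],[1.2,-16.7,-0.6,0,0,-18,-1],[1.2,-16.7,-0.6,0,0,-18,-1],[1.2,-16.7,-0.6,0,0,-18,-1]]])

```text
time_s: 14.8
position: [0.4414, 0.1565, 0.0071]
tcp_rot: [[0.928, 0.372, 0.001], [0.372, -0.928, 0.0], [0.001, 0.0, -1.0]]
force: [-0.5, -0.8, -1.9]
opening: 0.227
grasp_force: 30.0
```

```bash
cat > st.py <<'E'
from h import *
a=np.radians(21.93);e=np.array([np.cos(a),np.sin(a)]);n=np.array([-e[1],e[0]]);O=np.array([.649,.2424])
q=bot.read_state();p=np.array(q['position'][:2])-O;f=np.array(q['force'])
print(q['time_s'],'uv x %.4f L %.4f z %.4f'%(p@e,p@n,q['position'][2]),'F along %.2f lat %.2f z %.2f'%(f[:2]@e,f[:2]@n,f[2]),q['grasp_force'],'yaw',np.degrees(np.arctan2(q['tcp_rot'][1][0],q['tcp_rot'][0][0])))
E
python3 st.py; python3 - <<'E'
from h import *
import cv2
cv2.imwrite('pics/s6.png',bot.capture('side'))
g=cv2.cvtColor(cv2.imread('pics/s6.png'),cv2.COLOR_BGR2GRAY).astype(int)
for v in range(308,328,2): print(v,g[v,270:335:1])
E
```

```text
14.8 uv x -0.2246 L -0.0021 z 0.0071 F along -0.75 lat -0.53 z -1.89 29.977189600467682 yaw 21.84477570381417
308 [163 162 162 162 164 163 163 160 160 159 159 158 157 141 132 136 132 123
 118 117 117 118 117 116 118 119 118 118 119 118 119 120 119 121 120 121
 120 121 119 118 119 119 119 119 118 126 148 149 142 150 146 145 144 143
 143 143 144 144 145 145 145 147 145 145 146]
310 [155 143 128 131 132 128 123 118 117 118 117 117 116 117 117 118 116 116
 118 118 119 119 120 120 120 122 123 121 118 120 120 123 117 110 116 121
 123 130 135 139 143 144 143 142 143 144 144 145 145 145 145 143 143 144
 143 142 139 133 129 125 121 118 112 107 102]
312 [116 117 116 117 116 116 117 119 121 123 127 128 127 132 141 148 156 159
 158 156 148 128 113 117 119 122 121 116 119 118 116 111 106  98 110 133
 143 145 146 145 143 143 144 143 141 139 134 129 124 120 117 112 107 103
  98  92  89  88  86  89  88  88  86  87  87]
314 [130 136 140 145 153 153 153 156 156 152 150 150 153 163 167 168 169 168
 168 166 159 128  95  92  84  79  78  79  79  77  78  85  82  76  79 106
 124 126 122 116 112 106 103  98 
[... 999 characters left out ...]
113 118 120 118 118 119 118 118 118 118 102
  82  83  79  75  80  83  83  84  84  88  93  93  92  90 106 106  99 106
 106 105 115 120 123 121 121 145 162 163 164]
324 [165 165 161 159 157 157 154 152 146 146 149 149 144 129 109  99  95  91
  92  93  94  94  91  96 105 105 113 119 119 121 119 120 118 119 121 107
  93  92  91 105 119 118 119 117 111 114 117 120 121 117 117 118 116 139
 161 163 163 164 163 163 164 163 163 162 163]
326 [145 129 109  99  95  92  94  93  95  96  93  92  89  95 103 100  98  97
  95  95  96  94  94  93 101 107 113 118 117 119 120 121 120 116 115 118
 122 124 122 118 118 116 114 110 104  98  90  84  79  77  77  77  76 111
 149 162 163 163 163 163 164 163 164 163 162]
```

The bar tip is in the lane at about (304,319), roughly 19 mm behind the box's near end at (293,319). I'll approach gently and then push along the lane.

Call:
apply_moves(steps=[[[0.4,0,0,0,0,0,-1],[0.8,0,0,0,0,0,-1],[1.2,0,0,0,0,0,-1],[1.4,0,0,0,0,0,-1],[1.6,0,0,0,0,0,-1],[1.8,0,0,0,0,0,-1],[2.0,0,0,0,0,0,-1],[2.2,0,0,0,0,0,-1],[2.4,0,0,0,0,0,-1],[2.7,0,0,0,0,0,-1],[3.0,0,0,0,0,0,-1],[3.3,0,0,0,0,0,-1]]])

```text
time_s: 16.35
position: [0.4718, 0.1692, 0.0066]
tcp_rot: [[0.928, 0.373, -0.0], [0.373, -0.928, -0.0], [-0.0, -0.0, -1.0]]
force: [-0.4, 0.1, -0.8]
opening: 0.225
grasp_force: 30.0
```

```bash
python3 st.py
```

```text
16.35 uv x -0.1917 L -0.0017 z 0.0066 F along -0.29 lat 0.25 z -0.82 29.97722625732422 yaw 21.87983423913229
```

Call:
apply_moves(steps=[[[0.4,0,0,0,0,0,-1],[0.8,0,0,0,0,0,-1],[1.2,0,0,0,0,0,-1],[1.6,0,0,0,0,0,-1],[2.0,0,0,0,0,0,-1],[2.4,0,0,0,0,0,-1],[2.8,0,0,0,0,0,-1],[3.2,0,0,0,0,0,-1],[3.6,0,0,0,0,0,-1],[4.0,0,0,0,0,0,-1],[4.4,0,0,0,0,0,-1],[4.8,0,0,0,0,0,-1],[5.2,0,0,0,0,0,-1]]])

```text
time_s: 17.98
position: [0.5202, 0.1886, 0.0067]
tcp_rot: [[0.928, 0.373, 0.0], [0.373, -0.928, 0.0], [0.0, -0.0, -1.0]]
force: [-0.1, -1.2, -0.2]
opening: 0.229
grasp_force: 30.0
```

```bash
python3 st.py
```

```text
17.975 uv x -0.1396 L -0.0018 z 0.0067 F along -0.52 lat -1.06 z -0.17 29.977179765701294 yaw 21.876098100615202
```

Call:
apply_moves(steps=[[[0.4,0,0,0,0,0,-1],[0.8,0,0,0,0,0,-1],[1.2,0,0,0,0,0,-1],[1.6,0,0,0,0,0,-1],[2.0,0,0,0,0,0,-1],[2.4,0,0,0,0,0,-1],[2.8,0,0,0,0,0,-1],[3.2,0,0,0,0,0,-1],[3.6,0,0,0,0,0,-1],[4.0,0,0,0,0,0,-1],[4.3,0,0,0,0,0,-1],[4.6,0,0,0,0,0,-1],[4.8,0,0,0,0,0,-1]]])

```text
time_s: 19.6
position: [0.5646, 0.2064, 0.0066]
tcp_rot: [[0.928, 0.373, 0.0], [0.373, -0.928, 0.0], [0.0, 0.0, -1.0]]
force: [-0.5, 1.0, -0.8]
opening: 0.226
grasp_force: 30.0
```

```bash
python3 st.py
```

```text
19.6 uv x -0.0917 L -0.0018 z 0.0066 F along -0.14 lat 1.10 z -0.80 29.977253079414368 yaw 21.88003498443003
```

Call:
apply_moves(steps=[[[0.2,0,0,0,0,0,-1],[0.4,0,0,0,0,0,-1],[0.6,0,0,0,0,0,-1],[0.8,0,0,0,0,0,-1],[0.9,0,0,0,0,0,-1],[1.0,0,0,0,0,0,-1],[1.0,0,0,0,0,0,-1]]])

```text
time_s: 20.48
position: [0.5739, 0.2102, 0.0067]
tcp_rot: [[0.928, 0.373, 0.0], [0.373, -0.928, 0.0], [0.0, 0.0, -1.0]]
force: [1.0, -0.9, -1.1]
opening: 0.228
grasp_force: 30.0
```

Call:
apply_moves(steps=[[[0.05,0,0,0,0,0,-1],[0.1,0,0,0,0,0,-1],[0.15,0,0,0,0,0,-1],[0.2,0,0,0,0,0,-1],[0.2,0,0,0,0,0,-1]]])

```text
time_s: 21.1
position: [0.5757, 0.2109, 0.0067]
tcp_rot: [[0.928, 0.373, 0.0], [0.373, -0.928, 0.0], [0.0, 0.0, -1.0]]
force: [-0.8, -0.8, -1.0]
opening: 0.229
grasp_force: 30.0
```

Call:
apply_moves(steps=[[[0.05,0,0,0,0,0,-1],[0.1,0,0,0,0,0,-1],[0.15,0,0,0,0,0,-1],[0.2,0,0,0,0,0,-1],[0.2,0,0,0,0,0,-1]]])

```text
time_s: 21.72
position: [0.5776, 0.2117, 0.0067]
tcp_rot: [[0.928, 0.373, 0.0], [0.373, -0.928, 0.0], [0.0, 0.0, -1.0]]
force: [-0.2, 0.4, -0.7]
opening: 0.222
grasp_force: 30.0
```

Call:
apply_moves(steps=[[[0.05,0,0,0,0,0,-1],[0.1,0,0,0,0,0,-1],[0.15,0,0,0,0,0,-1],[0.2,0,0,0,0,0,-1],[0.2,0,0,0,0,0,-1]]])

```text
time_s: 22.35
position: [0.5794, 0.2124, 0.0067]
tcp_rot: [[0.928, 0.373, 0.0], [0.373, -0.928, 0.0], [0.0, 0.0, -1.0]]
force: [-0.7, -0.0, -0.3]
opening: 0.224
grasp_force: 30.0
```

Call:
apply_moves(steps=[[[0.05,0,0,0,0,0,-1],[0.1,0,0,0,0,0,-1],[0.15,0,0,0,0,0,-1],[0.2,0,0,0,0,0,-1],[0.2,0,0,0,0,0,-1]]])

```text
time_s: 22.98
position: [0.5811, 0.2131, 0.0066]
tcp_rot: [[0.928, 0.373, -0.0], [0.373, -0.928, -0.0], [-0.0, -0.0, -1.0]]
force: [-0.6, -0.8, -0.4]
opening: 0.226
grasp_force: 30.0
```

Call:
apply_moves(steps=[[[0.05,0,0,0,0,0,-1],[0.1,0,0,0,0,0,-1],[0.15,0,0,0,0,0,-1],[0.2,0,0,0,0,0,-1],[0.2,0,0,0,0,0,-1]]])

```text
time_s: 23.6
position: [0.5819, 0.2136, 0.0064]
tcp_rot: [[0.928, 0.373, -0.002], [0.373, -0.928, -0.001], [-0.002, -0.0, -1.0]]
force: [-4.2, -2.3, 1.7]
opening: 0.231
grasp_force: 30.0
```

The bar has met the stop, at about 4.8 N. I'll hold and read again.

Call:
apply_moves(steps=[[[0,0,0,0,0,0,-1]]])

```text
time_s: 23.72
position: [0.5821, 0.2136, 0.0065]
tcp_rot: [[0.928, 0.373, -0.002], [0.373, -0.928, -0.0], [-0.002, -0.0, -1.0]]
force: [-4.9, -1.8, 0.2]
opening: 0.226
grasp_force: 30.0
```

Call:
apply_moves(steps=[[[0,0,0,0,0,0,-1]]])

```text
time_s: 23.85
position: [0.5821, 0.2137, 0.0064]
tcp_rot: [[0.928, 0.373, -0.002], [0.373, -0.928, -0.0], [-0.002, -0.0, -1.0]]
force: [-4.9, -2.6, 1.3]
opening: 0.22
grasp_force: 30.0
```

Call:
apply_moves(steps=[[[0,0,0,0,0,0,-1]]])

```text
time_s: 23.98
position: [0.5821, 0.2136, 0.0064]
tcp_rot: [[0.928, 0.373, -0.002], [0.373, -0.928, -0.0], [-0.002, -0.0, -1.0]]
force: [-4.5, -3.2, 0.5]
opening: 0.225
grasp_force: 30.0
```

Call:
apply_moves(steps=[[[0.02,0,0,0,0,0,-1],[0.04,0,0,0,0,0,-1],[0.04,0,0,0,0,0,-1],[0.04,0,0,0,0,0,-1]]])

```text
time_s: 24.48
position: [0.5822, 0.2137, 0.0064]
tcp_rot: [[0.928, 0.373, -0.002], [0.373, -0.928, -0.001], [-0.003, -0.0, -1.0]]
force: [-5.1, -2.5, 0.7]
opening: 0.225
grasp_force: 30.0
```

Firm bearing at about 5.5 N. Now I'll draw straight back.

Call:
apply_moves(steps=[[[-0.2,0,0,0,0,0,-1],[-0.6,0,0,0,0,0,-1],[-1.3,0,0,0,0,0,-1],[-2.1,0,0,0,0,0,-1],[-2.9,0,0,0,0,0,-1],[-3.7,0,0,0,0,0,-1],[-4.5,0,0,0,0,0,-1],[-5.3,0,0,0,0,0,-1],[-6.1,0,0,0,0,0,-1],[-6.9,0,0,0,0,0,-1],[-7.7,0,0,0,0,0,-1],[-8.5,0,0,0,0,0,-1],[-9.3,0,0,0,0,0,-1],[-10.2,0,0,0,0,0,-1],[-11.2,0,0,0,0,0,-1],[-12.2,0,0,0,0,0,-1],[-13.2,0,0,0,0,0,-1],[-14.2,0,0,0,0,0,-1],[-15,0,0,0,0,0,-1],[-15,0,0,0,0,0,-1]]])

```text
time_s: 26.98
position: [0.4433, 0.1579, 0.0066]
tcp_rot: [[0.928, 0.372, -0.001], [0.372, -0.928, -0.0], [-0.001, -0.0, -1.0]]
force: [0.8, 0.2, -1.2]
opening: 0.228
grasp_force: 30.0
```

```bash
python3 st.py; python3 - <<'E'
from h import *
plan((.4405,-.0107,.05),3.9)
import cv2
s=bot.capture('side');cv2.imwrite('pics/s7.png',s)
print('sill white px:',int((cv2.cvtColor(s,cv2.COLOR_BGR2GRAY)[300:325,262:300]>140).sum()))
E
```

```text
26.975 uv x -0.2224 L -0.0016 z 0.0066 F along 0.85 lat -0.13 z -1.16 29.976970553398132 yaw 21.863288411237765
shift [-6.54 15.54 -4.34] rot [-0.   0.1 18. ]
shift [-6.54 15.54 -4.34] rot [-1.00e-01 -0.00e+00 -1.62e+02]
sill white px: 342
```

Call:
apply_moves(steps=[[[0,0,-2.5,0,0,0,-1],[0,0,-4.4,0,0,0,-1],[-2,5,-4.4,0,0,6,-1],[-4,10,-4.4,0,0,12,-1],[-6,14,-4.4,0,0,18,-1],[-6.5,15.5,-4.4,0,0,18,-1],[-6.5,15.5,-4.4,0,0,18,-1],[-6.5,15.5,-2.5,0,0,18,-1],[-6.5,15.5,-0.8,0,0,18,-1],[-6.5,15.5,0,0,0,18,-1],[-6.5,15.5,0.3,0,0,18,-1],[-6.5,15.5,0.5,0,0,18,-1],[-6.5,15.5,0.5,0,0,18,-1],[-6.5,15.5,0.5,0,0,18,-1]]])

```text
time_s: 28.78
position: [0.4419, -0.01, 0.002]
tcp_rot: [[0.998, 0.068, 0.001], [0.068, -0.998, -0.0], [0.001, 0.0, -1.0]]
force: [0.1, 0.0, -1.3]
opening: 0.225
grasp_force: 30.0
```

Call:
apply_moves(steps=[[[0,0,0.06,0,0,0,-1],[0,0,0.12,0,0,0,-1],[0,0,0.12,0,0,0,-1]]])

```text
time_s: 29.15
position: [0.4418, -0.0101, 0.0009]
tcp_rot: [[0.998, 0.067, 0.001], [0.067, -0.998, -0.0], [0.001, 0.0, -1.0]]
force: [-0.9, -0.8, 4.1]
opening: 0.231
grasp_force: 30.0
```

Call:
apply_moves(steps=[[[0,0,0,0,0,0,-0.4],[0,0,0,0,0,0,-0.2],[0,0,0,0,0,0,0],[0,0,0,0,0,0,0],[0,0,-4,0,0,0,0],[0,0,-8,0,0,0,0],[0,0,-14,0,0,0,0],[-4,6,-18,0,0,0,0],[-4,12,-18,0,0,0,0],[-4,18,-18,0,0,0,0],[-4,24,-18,0,0,0,0],[-4,30,-18,0,0,0,0],[-4,30,-18,0,0,0,0],[-4,30,-18,0,0,0,0]]])

```text
time_s: 30.9
position: [0.4213, -0.3115, 0.1799]
tcp_rot: [[0.998, 0.066, -0.001], [0.066, -0.998, 0.002], [-0.001, -0.002, -1.0]]
force: [-0.4, 0.6, 0.5]
opening: 0.496
grasp_force: 0.0
```

```bash
python3 - <<'E'
from h import *
import cv2
q=bot.read_state();print(q['time_s'],q['position'],q['opening'])
for n in('side','top'):
    im=bot.capture(n);cv2.imwrite(f'pics/{n}9.png',im);a=cv2.imread(f'pics/{n}0.png')
    d=(cv2.absdiff(im,a).max(2)>25).astype(np.uint8)
    k,_,st,_=cv2.connectedComponentsWithStats(cv2.dilate(d,np.ones((3,3))))
    print(n,[tuple(int(v) for v in r) for r in st[1:] if r[4]>15])
g=cv2.cvtColor(cv2.imread('pics/side9.png'),cv2.COLOR_BGR2GRAY).astype(int)
for u in(275,290,305): print(u,g[300:352,u])
t=cv2.cvtColor(cv2.imread('pics/top9.png'),cv2.COLOR_BGR2GRAY)
# lug in top: dark blob
m=(t[285:320,312:345]<70).astype(np.uint8);ys,xs=np.nonzero(m);print('lug px',xs.mean()+312,ys.mean()+285,len(xs))
E
```

```text
30.9 [ 0.4212764  -0.31147032  0.17985704] 0.4961653297592129
side [(362, 0, 63, 131, 4265), (429, 0, 54, 129, 2721), (480, 0, 15, 6, 52), (526, 0, 68, 163, 4853), (489, 6, 6, 4, 18), (503, 44, 14, 9, 114), (597, 131, 23, 19, 203), (464, 137, 108, 93, 3845), (521, 151, 11, 6, 38), (582, 193, 12, 9, 81), (352, 195, 83, 91, 3145), (356, 196, 4, 7, 27), (499, 234, 38, 42, 1067), (365, 246, 8, 7, 34), (375, 246, 5, 15, 54), (374, 262, 5, 8, 28), (321, 264, 7, 3, 21), (365, 265, 4, 5, 17), (541, 278, 17, 11, 90), (513, 285, 41, 29, 737), (409, 304, 31, 43, 780), (633, 304, 7, 13, 76), (554, 319, 55, 9, 338)]
top [(192, 241, 448, 239, 60506), (328, 255, 4, 19, 67), (210, 339, 54, 25, 838), (303, 421, 14, 17, 144)]
275 [152 154 152 151 151 151 153 153 154 148 121 109 110 110 112 108 110  96
  74  76  99 110 109 111 110 110 109 110 110 111 110 110 113 107  74  78
  98 112 110 110 110 108 109 108 107  93  90 135 154 153 152 152]
290 [153 154 152 154 153 153 148 125 109 111 111 115 113 115 106  75  79 100
 111 110 112 112 111 111 111 110 113 114 112 114 110  79  72  83 112 112
 112 112 110 111 109 108 100  90 133 154 152 154 153 153 154 152]
305 [154 154 154 151 136 112 111 113 114 113 113 109  81  75  83 111 111 113
 114 112 112 111 111 113 113 113 111 113  88  73  83 113 113 112 112 112
 111 112 111 104  90 131 153 153 154 153 153 153 155 154 154 154]
lug px 333.1111111111111 309.59567901234567 324
```

The sill is empty, the front and flap region looks as it did at the start, the bar is flat where it lay, and the dappen and bur block are undisturbed. The arm's shadow covers the mixing pad in the side view, but nothing came near it. Handing in.

```bash
python3 -c "
from rig import bot
print(bot.hand_in())"
```

```text
the job is handed in; nothing more can be done
None
```

I handed the job in at about 31 s: the foil box is in against the sprung stop (last reading about 5.7 N, the highest seen), the flap looks shut, and the bar lies flat where it started. The mixing pad was under the arm's shadow in the last pictures, so I couldn't check it there, but nothing went near it.

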